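# Find the rocking pot lid in the first-aid box and seat it

### The job

One of the four identical blue pot lids in the open first-aid box is not pushed on properly and rocks when its edge is pressed: find it by pressing the lids with the fingertips. Push that lid down until it is fully home and level, and finish with the fingertips still holding that lid down. Do not lift any lid, and leave the tin, the thermometer case and the flashlight where they are.

Things in the scene. Friction and masses are not known exactly. Their poses are not given: they have to be found in the camera images.
- lid_1: one of four identical round blue push-on lids, 60 mm across, 16 mm skirt, on white pots sunk in the first-aid box; origin: centre of its flat top face, z up. Pots lie at least 82 mm apart, in random order, bedded at different depths: the tops stand 52 to 64 mm above the table, and height does not tell which is loose
- lid_2: as lid_1. How the lids behave: three are firmly on and do not give. One looks alike but stands 5 mm short of home: pressed 20 mm from its centre with about 2 N it rocks, that side dipping 3 to 4 mm, and springs back level when let go. Pressed near its middle with more than about 5 N (10 to 20 N is safe) it goes down 5 mm to a hard stop, stays there and no longer rocks
- lid_3: as lid_1: another of the four identical lids; origin: centre of its flat top face
- lid_4: as lid_1: another of the four identical lids; origin: centre of its flat top face
- kit: green first-aid box, open, fixed: base 190 (x) by 270 mm (y), walls 45 mm high; origin: centre of its underside. Pot centres at x = -42 or +42, y = -86 or -4 mm. Side compartment at y = +46 to +130 mm; open lid shell (28 mm high) lies flat at x = +102 to +292 mm
- tin: steel tweezers tin, 110 x 45 x 18 mm, loose on the table on the box's +y side; origin: centre of its underside, x along its length; to be left alone
- thermo_case: amber glass thermometer case with a white cap, 105 x 20 x 20 mm, loose in the box's side compartment; origin: underside, x along its length; to be left alone
- flashlight: orange flashlight with a toggle switch, about 136 x 46 x 48 mm, loose on the table on the box's -y side; origin: underside, x along its length; to be left alone

How it is judged:
At the end, for the whole second after the job is handed in: The lid that rocked is 4 to 8 mm lower than at the start (home, 5 mm), level within 0.06 rad and at rest, with the fingers pressing on that lid with more than 1 N; tin, thermometer case and flashlight are within 20 mm of where they began (((distance of lid_1 from where it was at the start of the episode between 0.004 and 0.008 m and angle between lid_1's own z axis and vertical below 0.06 rad and linear speed of lid_1 below 0.01 m/s and contact force between the fingers and lid_1 above 1 N) or (distance of lid_2 from where it was at the start of the episode between 0.004 and 0.008 m and angle between lid_2's own z axis and vertical below 0.06 rad and linear speed of lid_2 below 0.01 m/s and contact force between the fingers and lid_2 above 1 N) or (distance of lid_3 from where it was at the start of the episode between 0.004 and 0.008 m and angle between lid_3's own z axis and vertical below 0.06 rad and linear speed of lid_3 below 0.01 m/s and contact force between the fingers and lid_3 above 1 N) or (distance of lid_4 from where it was at the start of the episode between 0.004 and 0.008 m and angle between lid_4's own z axis and vertical below 0.06 rad and linear speed of lid_4 below 0.01 m/s and contact force between the fingers and lid_4 above 1 N)) and distance of each of tin, thermo_case, flashlight from where it was at the start of the episode below 0.02 m); the arm keeps its last pose, push and grip.
It fails at once if a lid was lifted or pulled off (moved more than 9 mm) (distance of any of lid_1, lid_2, lid_3, lid_4 from where it was at the start of the episode above 0.009 m).
It fails at once if the tin, thermometer case or flashlight was moved by more than 20 mm or lifted (distance of any of tin, thermo_case, flashlight from where it was at the start of the episode above 0.02 m).
It also fails if it takes over 48 s, if anything falls off the work surface, if the arm or the gripper's body presses on something with over 40 N, if the wrist force passes 120 N, or if a joint passes its speed limit or range.

### The arm

A 6-joint arm with a two-finger parallel gripper is mounted at the origin on the work surface. World frame = base frame: x ahead of the robot, y to its left, z up, the work surface at z = 0. Lengths are in m, angles in rad, forces in N, time in s.
With the tool pointing down it reaches from about 0.325 to 0.9 m from the base axis. Payload 6.1 kg.
Tool frame: the origin (TCP) lies on the centre line of the jaws, within the pads' length; the fingertips stand 11 mm ahead of it and the grasp point (between the pads) lies 8 mm behind it; z points along the fingers, y is the direction in which the jaws open and shut (so a half turn about z gives the same grasp; the last joint's range is limited). The gripper opens to 85 mm and grips with 20 to 120 N. Pads are 22 mm wide; open, the fingers measure 114 mm over their backs; the gripper's body (76 mm by 85 mm) begins 54 mm behind the grasp point. The pads swing forward as they close: fully open they stand 13 mm farther back than shut.
Start: joints at [1.114, 0.22, 1.526, -0, 1.395, -0.126], TCP at [0.203, 0.591, 0.242] pointing down, gripper open.
Joint ranges: [-2.98, 2.98], [-0.91, 2.08], [0.09, 2.57], [-1.24, 4.39], [0.2, 2.65], [-2.68, 2.68]. Speed limits (rad/s): [2.57, 2.57, 3.01, 3.14, 3.14, 3.14].

### API

Orientations are given as a unit quaternion [w, x, y, z].
In Python, from station import get_state, optics, ticket gives the robot as it stands. The module is installed in compiled form; this text tells all that it offers.
- The arm moves only by the shell command python3 -m crank 'ROWS' [FORCE]. ROWS is a JSON object of lists of equal length, an entry for each row: "dr": the turn, a rotation vector about the tool's x, y, z in degrees, a list of three; "xyz": the shift along the tool's x, y, z in units of 25 mm (1.0 is 25 mm), a list of three; "claw": the opening, from 0 (shut) to 1 (fully open). A call has 1 to 8 rows; each row is the pose to reach, as a shift and turn from the pose measured when the call began, along the tool's axes at that moment; what a row does not reach only later rows make up. A row lasts 1/12 s, in which the tool goes at most 41.7 mm and 7.16 degrees, less where a joint would pass 70% of its speed; a pose out of reach is approached as far as the arm can. A call with a gripper value outside its range is refused whole. The fingers move at their own pace and stop on an object; FORCE is the grip in N (left out, the last holds). Time passes only in rows, so rows that repeat a pose let the fingers close. It gives the time, the measured TCP pose, the force and the opening at its end, in the units of the state.
- get_state(): the state, without advancing time (a new reading comes with each control period).
- optics.get_image(name): name is "scene" or "side" or "wrist"; returns the picture (400x640x3 uint8, red, green, blue); there is no depth.
- optics.camera_info(name): a dict with "vfov" (degrees; the focal length in pixels is half the picture's height over the tangent of half this angle, whatever the lens; pixels are square), "cx", "cy" (the principal point, pixels), "dist" ([k1, k2, p1, p2, k3] as OpenCV has them; the pictures are not rectified), "R" (3x3) and "t" (3): a world point X has camera coordinates R X + t. Camera axes: x right, y down, z forward; pixel columns grow to the right and rows downward; lengths in m; the calibration is good to about 2 mm. A picture is of the moment at which its call begins: read the wrist's pose just before it. camera_info takes no time and is no camera call; for the wrist camera it gives the pose at the moment of the call.
- ticket.finish_job(): hands the job in, once; it reports no verdict.
The state is a dict: "clock": time; "qpos": joint angles; "joint_vel": joint speeds; "tau": joint torques, N m; "ee_pos": TCP position; "tcp_rot": TCP orientation; "wrist_force": force on the tool from outside, world axes, zero at the start; "ft_torque": the same for the moment, N m; "width": opening from 0.0 (shut) to 1.0 (fully open).
Only numpy, scipy, OpenCV 4.12 (cv2) and the standard library are available. Lean on these libraries where they do the work, as an engineer would, in place of code of your own. Each camera call takes 0.05 s, during which the arm holds its last target. There are 200 camera calls.

## Working session

There is one attempt and no reset: what is moved stays moved. The work goes in short steps, Python scripts to look and compute and a shell command to move; the robot and the scene stay as the last step left them, time stands still between calls to the robot, and variables do not carry over. Pictures are saved under pics/ and viewed, on a budget of 10 in all, crops included, one or two more only if the job needs it, and the job is handed in when it is done.

```bash
mkdir -p pics
python3 - <<'E'
from station import get_state, optics
import cv2
s=get_state();print(s)
for n in("scene","side"):
    cv2.imwrite(f"pics/{n}0.png",optics.get_image(n)[:,:,::-1]);print(n,optics.camera_info(n))
E
```

```text
{'clock': 0.0, 'qpos': array([ 1.11392670e+00,  2.21219841e-01,  1.52761617e+00, -4.10337990e-06,
        1.39469924e+00, -1.26109453e-01]), 'joint_vel': array([-0.00036082,  0.00051777,  0.00023131,  0.00027316,  0.00120106,
       -0.0004009 ]), 'tau': array([-7.50040581e-04, -4.96916485e+01, -3.89386439e+01, -3.40559673e-04,
        1.14250081e-02,  9.09361120e-06]), 'ee_pos': array([0.20272656, 0.59058941, 0.24120044]), 'tcp_rot': array([-2.77196775e-04,  1.64626811e-01,  9.86355448e-01, -9.30907006e-04]), 'wrist_force': array([ 0.29658371, -0.19598103,  0.95036616]), 'ft_torque': array([-0.04399198,  0.02317848,  0.0492357 ]), 'width': 0.9996342999681627}
scene {'vfov': 48.338707268002494, 'cx': 323.45524297456444, 'cy': 201.7763678129837, 'dist': array([-0.06249032,  0.        ,  0.        ,  0.        ,  0.        ]), 'R': array([[ 0.36777887,  0.92978126,  0.01566868],
       [ 0.78600513, -0.30181529, -0.53954005],
       [-0.49692518,  0.2107471 , -0.84181413]]), 't': array([-0.2503763 , -0.36371338,  1.21735534])}
side {'vfov': 52.484214887326246, 'cx': 320.38817268571887, 'cy': 203.10647390125803, 'dist': array([-0.07489166,  0.        ,  0.        ,  0.        ,  0.        ]), 'R': array([[ 0.98017753, -0.197952  , -0.00818681],
       [-0.14862116, -0.70732983, -0.6910834 ],
       [ 0.13101056,  0.67860115, -0.72272866]]), 't': array([-0.53506827,  0.15778329,  0.73291875])}
```

View pics/scene0.png

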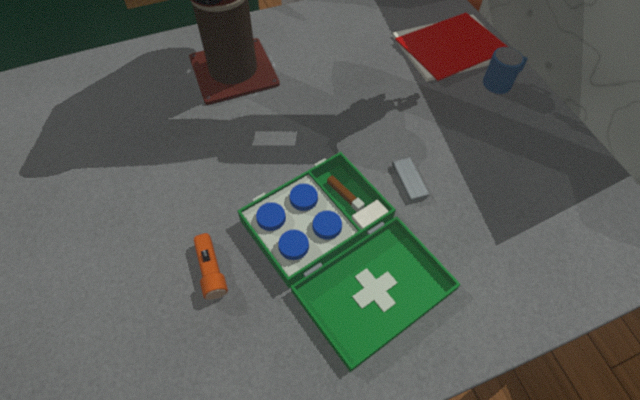

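View pics/side0.png

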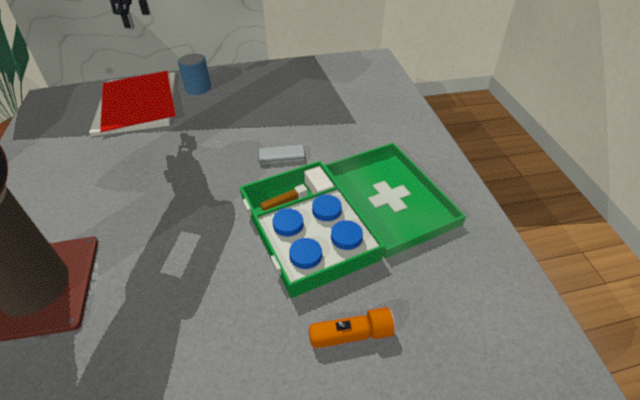

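```bash
cat > h.py <<'E'
import numpy as np, cv2
from station import get_state, optics
def cam(n):
    c=optics.camera_info(n); f=200/np.tan(np.radians(c["vfov"]/2))
    return np.array([[f,0,c["cx"]],[0,f,c["cy"]],[0,0,1]]),c["dist"],c["R"],c["t"]
def tri(a,b):
    P=[];u=[]
    for n,p in(("scene",a),("side",b)):
        K,d,R,t=cam(n);P.append(np.c_[R,t]);u.append(cv2.undistortPoints(np.array([[p]],float),K,d).reshape(2,1))
    X=cv2.triangulatePoints(P[0],P[1],u[0],u[1]).ravel();return X[:3]/X[3]
def proj(n,X):
    K,d,R,t=cam(n);return cv2.projectPoints(np.array(X,float).reshape(-1,1,3),cv2.Rodrigues(R)[0],t,K,d)[0].reshape(-1,2)
E
python3 - <<'E'
from h import *
seeds={"scene":[(304,196),(327,224),(271,216),(293,244)],"side":[(288,220),(327,206),(306,252),(347,234)]}
out={}
for n in seeds:
    im=cv2.imread(f"pics/{n}0.png");hsv=cv2.cvtColor(im,cv2.COLOR_BGR2HSV)
    r=[]
    for s in seeds[n]:
        v=int(hsv[s[1],s[0],2]);m=((hsv[:,:,0]>100)&(hsv[:,:,0]<130)&(hsv[:,:,1]>120)&(hsv[:,:,2]>v*0.85)).astype(np.uint8)
        _,lab,st,c=cv2.connectedComponentsWithStats(m)
        k=lab[s[1],s[0]];r.append(c[k]);print(n,s,v,st[k],c[k])
    out[n]=r
    big=cv2.resize(im[170:280,230:390],None,fx=5,fy=5,interpolation=cv2.INTER_CUBIC);cv2.imwrite(f"pics/{n}z.png",big)
T=[tri(a,b) for a,b in zip(out["scene"],out["side"])]
for n in seeds: print(np.array(out[n])-proj(n,T))
T=np.array(T);print(T.round(4)); 
for i,j in((0,1),(2,3),(0,2),(1,3)): d=T[j]-T[i];print(np.hypot(*d[:2]),np.degrees(np.arctan2(d[1],d[0])))
E
```

```text
scene (304, 196) 156 [290 184  27  22 477] [303.13207547 194.721174  ]
scene (327, 224) 158 [313 211  29  24 547] [326.87568556 222.61608775]
scene (271, 216) 151 [256 203  29  24 528] [270.25       214.36363636]
scene (293, 244) 156 [279 230  30  26 601] [293.07487521 242.6655574 ]
side (288, 220) 183 [273 208  30  23 531] [287.11111111 219.58568738]
side (327, 206) 181 [313 194  28  22 485] [326.34020619 205.01237113]
side (306, 252) 182 [290 238  32  26 645] [304.8620155  250.64341085]
side (347, 234) 180 [331 220  31  25 590] [346.27118644 232.25084746]
[[-0.0498294   0.13088744]
 [-0.0448358   0.10955529]
 [-0.03567358  0.08247059]
 [-0.03916109  0.08472634]]
[[-0.11006978 -0.10664532]
 [-0.08783648 -0.08311706]
 [-0.0751586  -0.06962878]
 [-0.07325807 -0.06642281]]
[[ 0.4869  0.0298  0.0468]
 [ 0.5689  0.051   0.048 ]
 [ 0.5077 -0.05    0.0457]
 [ 0.5896 -0.0289  0.0526]]
0.08463550004200603 14.543308877833624
0.08462457049641693 14.417228680150162
0.08239139045619161 -75.41016193303228
0.08257759957401235 -75.41799239003814
```

```bash
cat >> h.py <<'E'
from scipy.spatial.transform import Rotation as Ro
L=dict(A=[.4869,.0298],B=[.5689,.051],C=[.5077,-.05],D=[.5896,-.0289])
def rot(s): q=s["tcp_rot"];return Ro.from_quat([*q[1:],q[0]]).as_matrix()
def go(l,off,z):
    s=get_state();R=rot(s);u=R[:2,0]/np.linalg.norm(R[:2,0])
    t=np.r_[np.array(L[l])+off*u,z];print(l,off,"tip z",(s["ee_pos"]+.011*R[:,2])[2].round(4),"xyz",(R.T@(t-s["ee_pos"])/.025).round(2),"F",s["wrist_force"].round(2),s["clock"].round(2), R[:,2].round(3))
E
python3 -c "
from h import *
go('A',.022,.1)"
```

```text
Traceback (most recent call last):
  File "h.py", line 18, in go
    t=np.r_[np.array(L[l])+off*u,z];print(l,off,"tip z",(s["ee_pos"]+.011*R[:,2])[2].round(4),"xyz",(R.T@(t-s["ee_pos"])/.025).round(2),"F",s["wrist_force"].round(2),s["clock"].round(2), R[:,2].round(3))
                                                                                                                                                                      ^^^^^^^^^^^^^^^^
AttributeError: 'float' object has no attribute 'round'
```

```bash
sed -i 's/s\["clock"\].round(2)/round(s["clock"],2)/' h.py
python3 -c "
from h import *
go('A',.022,.1)"
```

```text
A 0.022 tip z 0.2303 xyz [-17.16 -17.51   5.68] F [ 0.36 -0.5  -0.44] 0.1 [-0.001 -0.002 -1.   ]
```

```bash
python3 -m crank '{"dr":[[0,0,0],[0,0,0],[0,0,0],[0,0,0],[0,0,0],[0,0,0],[0,0,0],[0,0,0]],"xyz":[[-17,-17,3],[-17,-17,3],[-17,-17,3],[-17,-17,3],[-17,-17,3],[-17,-17,3],[-17,-17,3],[-17,-17,3]],"claw":[0,0,0,0,0,0,0,0]}' 40
python3 -c "
from h import *
go('A',.022,.1)"
```

```text
clock: 0.77
ee_pos: [0.3481, 0.2919, 0.2004]
tcp_rot: [-0.0, 0.164, 0.986, -0.001]
wrist_force: [0.8, 0.1, -0.7]
width: 0.001
A 0.022 tip z 0.1894 xyz [-7.78 -8.11  4.03] F [ 0.83  0.1  -0.72] 0.77 [-0.001 -0.002 -1.   ]
```

```bash
python3 -m crank '{"dr":[[0,0,0],[0,0,0],[0,0,0],[0,0,0],[0,0,0],[0,0,0],[0,0,0],[0,0,0]],"xyz":[[-7.8,-8.1,4],[-7.8,-8.1,4],[-7.8,-8.1,4],[-7.8,-8.1,4],[-7.8,-8.1,4],[-7.8,-8.1,4],[-7.8,-8.1,4],[-7.8,-8.1,4]],"claw":[0,0,0,0,0,0,0,0]}'
python3 -c "
from h import *
go('A',.022,.1)
cv2.imwrite('pics/w1.png',optics.get_image('wrist')[:,:,::-1])
for k in L: print(k,proj('wrist',[*L[k],.055]))
"
```

```text
clock: 1.43
ee_pos: [0.4672, 0.0324, 0.0987]
tcp_rot: [-0.001, 0.166, 0.986, -0.002]
wrist_force: [-0.6, -0.1, 0.6]
width: -0.001
A 0.022 tip z 0.0877 xyz [ 0.1   0.16 -0.05] F [-0.61 -0.07  0.59] 1.43 [-0.003 -0.003 -1.   ]
A [[326.65227423 273.55893209]]
B [[402.74025508 376.68154194]]
C [[210.65971161 342.73275994]]
D [[292.52762155 433.24006153]]
```

View pics/w1.png

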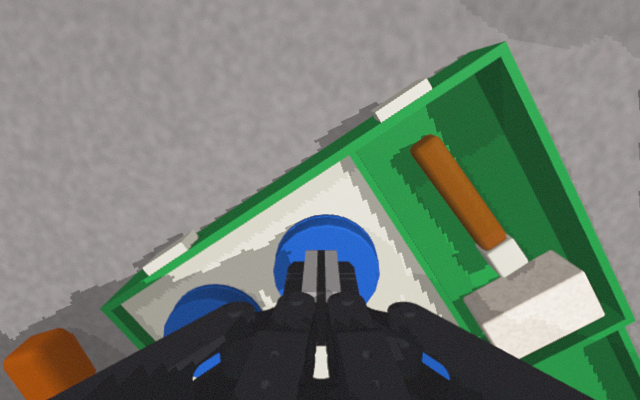

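```bash
python3 -m crank '{"dr":[[0,0,0],[0,0,0],[0,0,0],[0,0,0]],"xyz":[[0.1,0.15,0.8],[0.1,0.15,0.8],[0.1,0.15,0.8],[0.1,0.15,0.8]],"claw":[0,0,0,0]}'
for i in 1 2 3; do python3 -m crank '{"dr":[[0,0,0],[0,0,0]],"xyz":[[0,0,0.06],[0,0,0.06]],"claw":[0,0]}' | grep -E "ee_pos|force"; done
python3 -c "
from h import *
go('A',.022,.1)"
```

```text
clock: 1.82
ee_pos: [0.4654, 0.0387, 0.0794]
tcp_rot: [-0.002, 0.166, 0.986, -0.001]
wrist_force: [0.2, 0.7, -0.2]
width: 0.001
ee_pos: [0.4659, 0.0394, 0.0789]
wrist_force: [-0.1, 0.3, 0.3]
ee_pos: [0.4662, 0.0398, 0.0778]
wrist_force: [0.3, 0.3, 0.2]
ee_pos: [0.4662, 0.0399, 0.0763]
wrist_force: [-0.6, -0.0, -0.6]
A 0.022 tip z 0.0653 xyz [-0.04 -0.11 -0.95] F [-0.61 -0.01 -0.61] 2.32 [-0.001 -0.002 -1.   ]
```

```bash
for i in 1 2 3 4 5; do python3 -m crank '{"dr":[[0,0,0],[0,0,0]],"xyz":[[0,0,0.06],[0,0,0.06]],"claw":[0,0]}' | grep -E "ee_pos|force"; done
```

```text
ee_pos: [0.466, 0.0399, 0.0746]
wrist_force: [0.3, -0.6, -0.0]
ee_pos: [0.4657, 0.0398, 0.0727]
wrist_force: [1.4, -0.8, 0.0]
ee_pos: [0.4654, 0.0398, 0.0708]
wrist_force: [-1.0, 1.2, -0.2]
ee_pos: [0.4652, 0.0398, 0.069]
wrist_force: [0.2, 0.6, -0.3]
ee_pos: [0.4649, 0.0398, 0.0671]
wrist_force: [-0.1, -0.5, -1.0]
```

```bash
for i in 1 2 3; do python3 -m crank '{"dr":[[0,0,0],[0,0,0]],"xyz":[[0,0,0.04],[0,0,0.04]],"claw":[0,0]}' | grep -E "ee_pos|force"; done
```

```text
ee_pos: [0.4648, 0.0398, 0.0659]
wrist_force: [0.7, -0.5, 0.6]
ee_pos: [0.465, 0.0398, 0.0655]
wrist_force: [-2.7, -0.0, 6.6]
ee_pos: [0.465, 0.0398, 0.0654]
wrist_force: [-4.1, -0.6, 11.0]
```

```bash
python3 -m crank '{"dr":[[0,0,0],[0,0,0]],"xyz":[[0,0,-0.6],[0,0,-0.6]],"claw":[0,0]}' | grep -E "ee_pos|force"
python3 -c "
from h import *
go('C',.022,.081)"
```

```text
ee_pos: [0.4667, 0.0398, 0.0825]
wrist_force: [1.0, -0.3, 1.1]
C 0.022 tip z 0.0715 xyz [-1.84 -2.86  0.07] F [ 1.04 -0.34  1.07] 3.82 [-0.001 -0.002 -1.   ]
```

```bash
python3 -m crank '{"dr":[[0,0,0],[0,0,0],[0,0,0],[0,0,0],[0,0,0],[0,0,0]],"xyz":[[-1.84,-2.86,0],[-1.84,-2.86,0],[-1.84,-2.86,0],[-1.84,-2.86,0.1],[-1.84,-2.86,0.2],[-1.84,-2.86,0.3]],"claw":[0,0,0,0,0,0]}' | grep -E "ee_pos|force"
for i in 1 2 3 4; do python3 -m crank '{"dr":[[0,0,0],[0,0,0]],"xyz":[[0,0,0.04],[0,0,0.04]],"claw":[0,0]}' | grep -E "ee_pos|force"; done
python3 -c "
from h import *
go('C',.022,.081)"
```

```text
ee_pos: [0.4862, -0.042, 0.0743]
wrist_force: [0.3, 0.3, 0.2]
ee_pos: [0.4852, -0.0407, 0.0722]
wrist_force: [0.4, 0.0, -0.2]
ee_pos: [0.4848, -0.0399, 0.0708]
wrist_force: [-0.7, 0.2, -0.4]
ee_pos: [0.4846, -0.0396, 0.0697]
wrist_force: [-0.4, 0.3, -0.8]
ee_pos: [0.4846, -0.0395, 0.0686]
wrist_force: [0.0, 0.7, 0.4]
C 0.022 tip z 0.0576 xyz [-0.13 -0.1  -0.5 ] F [0.03 0.7  0.45] 4.98 [-0.005 -0.001 -1.   ]
```

```bash
for i in 1 2 3 4 5; do python3 -m crank '{"dr":[[0,0,0],[0,0,0]],"xyz":[[0,0,0.04],[0,0,0.04]],"claw":[0,0]}' | grep -E "ee_pos|force"; done
```

```text
ee_pos: [0.4845, -0.0395, 0.0674]
wrist_force: [-0.2, 0.1, -0.4]
ee_pos: [0.4844, -0.0396, 0.0663]
wrist_force: [-0.4, -0.1, -0.8]
ee_pos: [0.4842, -0.0396, 0.065]
wrist_force: [-0.2, 0.5, 0.9]
ee_pos: [0.4843, -0.0396, 0.064]
wrist_force: [0.1, -0.3, 0.3]
ee_pos: [0.4844, -0.0397, 0.0629]
wrist_force: [-0.1, 0.0, 0.7]
```

```bash
for i in 1 2 3; do python3 -m crank '{"dr":[[0,0,0],[0,0,0]],"xyz":[[0,0,0.04],[0,0,0.04]],"claw":[0,0]}' | grep -E "ee_pos|force"; done
python3 -c "
from h import *
go('C',.022,.081)"
```

```text
ee_pos: [0.4845, -0.0398, 0.062]
wrist_force: [0.6, -0.7, 1.7]
ee_pos: [0.4846, -0.0399, 0.061]
wrist_force: [0.0, -0.5, 3.2]
ee_pos: [0.4848, -0.0399, 0.0604]
wrist_force: [-2.3, -0.2, 6.9]
C 0.022 tip z 0.0494 xyz [-0.11 -0.09 -0.82] F [-2.33 -0.2   6.87] 6.32 [-0.005 -0.001 -1.   ]
```

```bash
python3 -m crank '{"dr":[[0,0,0],[0,0,0]],"xyz":[[0,0,-0.6],[0,0,-0.6]],"claw":[0,0]}' | grep -E "ee_pos|force"
python3 -c "
from h import *
go('C',0,.070)
cv2.imwrite('pics/s2.png',optics.get_image('side')[:,:,::-1])"
```

```text
ee_pos: [0.4861, -0.0401, 0.0771]
wrist_force: [0.9, 0.1, 0.2]
C 0 tip z 0.0661 xyz [-0.94 -0.09  0.28] F [0.92 0.09 0.2 ] 6.48 [-0.002 -0.002 -1.   ]
```

```bash
python3 -m crank '{"dr":[[0,0,0],[0,0,0],[0,0,0],[0,0,0],[0,0,0]],"xyz":[[-0.94,-0.15,0],[-0.94,-0.15,0.1],[-0.94,-0.15,0.2],[-0.94,-0.15,0.3],[-0.94,-0.15,0.3]],"claw":[0,0,0,0,0]}' | grep -E "ee_pos|force"
python3 -c "
from h import *
go('C',0,.070)"
for i in 1 2 3 4 5; do python3 -m crank '{"dr":[[0,0,0],[0,0,0]],"xyz":[[0,0,0.04],[0,0,0.04]],"claw":[0,0]}' | grep -E "ee_pos|force"; done
```

```text
ee_pos: [0.5054, -0.0507, 0.0672]
wrist_force: [-0.3, 0.4, 0.0]
C 0 tip z 0.0562 xyz [-0.08  0.06 -0.11] F [-0.35  0.45  0.03] 6.95 [-0.005 -0.001 -1.   ]
ee_pos: [0.5044, -0.0503, 0.0655]
wrist_force: [-0.1, 0.6, -0.3]
ee_pos: [0.5045, -0.0503, 0.0647]
wrist_force: [-0.4, -0.3, -0.1]
ee_pos: [0.5045, -0.0503, 0.064]
wrist_force: [-1.5, -0.7, 4.1]
ee_pos: [0.5045, -0.0503, 0.0632]
wrist_force: [-1.9, 0.7, 5.2]
ee_pos: [0.5045, -0.0503, 0.0623]
wrist_force: [-1.6, -0.3, 4.5]
```

```bash
for i in 1 2 3 4 5; do python3 -m crank '{"dr":[[0,0,0],[0,0,0]],"xyz":[[0,0,0.05],[0,0,0.05]],"claw":[0,0]}' | grep -E "ee_pos|force"; done
```

```text
ee_pos: [0.5045, -0.0503, 0.061]
wrist_force: [-0.9, 0.2, 3.7]
ee_pos: [0.5045, -0.0503, 0.0599]
wrist_force: [-2.3, -0.1, 5.4]
ee_pos: [0.5046, -0.0503, 0.0596]
wrist_force: [-5.7, 0.8, 11.7]
ee_pos: [0.5046, -0.0503, 0.0596]
wrist_force: [-6.6, 0.4, 15.2]
ee_pos: [0.5046, -0.0503, 0.0596]
wrist_force: [-6.2, 0.8, 15.8]
```

```bash
python3 -c "
from h import *
import time
im=optics.get_image('side')[:,:,::-1]
im0=cv2.imread('pics/side0.png')
cv2.imwrite('pics/end.png',np.hstack([cv2.resize(i[130:360,230:400],None,fx=2.3,fy=2.3,interpolation=cv2.INTER_CUBIC) for i in(im0,im)]))
go('C',0,.07)"
```

```text
C 0 tip z 0.0486 xyz [-0.11  0.05 -0.42] F [-6.49  2.2  15.45] 8.67 [-0.007 -0.001 -1.   ]
```

View pics/end.png

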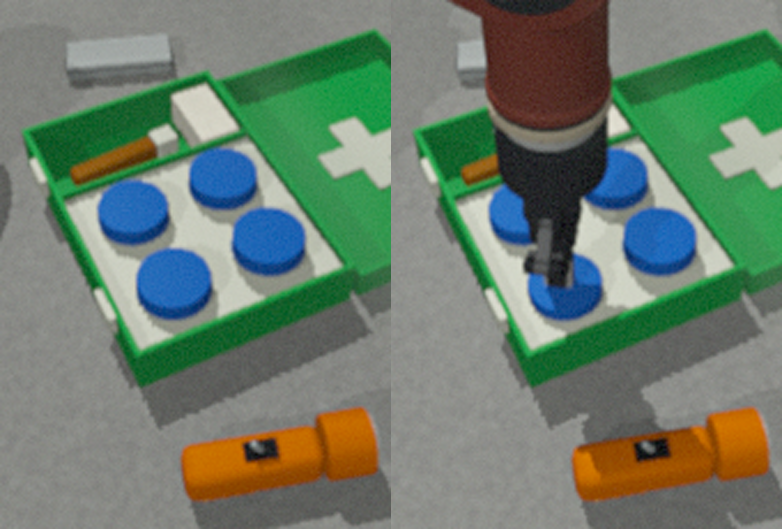

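The right half shows the lid at about (565, 285) sitting lower, with its skirt mostly gone. The fingertips are on it, and the visible parts of the tin, thermometer case and flashlight have not moved.

```bash
python3 -c "
from station import ticket
print(ticket.finish_job())"
```

```text
the job is handed in; nothing more can be done
None
```

I found the loose lid and pushed it home. I handed the job in at about 8.7 s with the fingertips still holding it down at about 15 N.

- **Finding it:** I pressed two of the four lids about 22 mm off centre with the gripper shut.
  - The lid at box position (-42, -4) was firm: it did not give at 11 N.
  - The lid at (-42, -86) rocked. That side gave several mm at 1–3 N, with the tip going to 49 mm, about 3.5 mm below its resting top.
- **Pushing it home:** Pressed about 3 mm from its centre, that lid met the tips at about 53 mm. It slid down about 4.7 mm at 4–5 N and stopped hard at 48.6 mm, where the force rose to 15 N with no more movement.
- **Last checks:** The final side picture shows that lid lower. The visible parts of the tin, thermometer case and flashlight are where they began; the arm partly hid the first two.
- **Not checked or slightly off:**
  - I did not press the two remaining lids, because the second had both rocked and snapped home.
  - I did not re-test the pushed lid for rocking or measure its tilt. I take it as level from the hard stop.
  - The camera heights read about 6–8 mm lower than the heights felt by touch, so I went by touch.
  - A sideways force of about 6.5 N remained on the tool at the end.

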